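# Roll the bronze sleeve up the loading ramp to its stop

### The job

Using the fingertips, gently and steadily push the bronze bearing sleeve up its lane of the ramp from behind, over the crest, until it drops into the seat against the stop, and leave it there. Stay against it all the way up so that it never runs loose or rolls back; do not lift it or take it between the fingers, and do not disturb the steel sleeve or anything else on the bench.

Things in the scene. Friction and masses are not known exactly. Their poses are not given: they have to be found in the camera images.
- bronze_center (a point): centre of the bronze (golden-brown) bearing sleeve, the one to push: a cylinder 44 mm across, 58 mm long, 0.25 to 0.5 kg, black-plugged bore. It lies across either of the ramp's two lanes, axis along the deck's y, at rest against the yellow foot rib. Nothing holds it on the slope: it rolls back when let go. Friction on the ramp is low, about 0.3
- steel_center (a point): centre of the silver-grey steel sleeve, same size, at rest at the foot of the other lane; not to be moved
- stand: fixed loading stand: teal base plate 285 x 170 mm, sloping aluminium deck, two seats, teal stop block behind them. Origin on the bench under the plate; level frame, x horizontal in the uphill direction, y across the lanes, z up. Deck origin at x = -100 mm, crest at x = +38, z = 52 mm, stop face at x = +74 mm, block's top at z = 90 mm
- deck: the stand's deck, sloping 9 degrees. Origin on its surface midway between the lanes, 30 mm above the bench; x uphill along the slope, y across, z square to it. Foot rib x = -22 to -14, 5 high; crest x = +140 mm, lower end -45. Lanes at y = +34.5 and -34.5 mm, 64 wide between rails 8 high, 5 wide. Sleeve centres start at x = 0, z = 22 mm
- seat_a (a point): where a sleeve's centre lies when home in the seat of the lane on the deck's +y side, against the stop: x = +51, y = +34.5, z = 70 mm in the stand's frame. The seat is level, 4 mm lower than the crest; a sleeve whose centre goes more than about 4 mm past the crest drops in and stays
- seat_b (a point): the same for the lane on the deck's -y side (y = -34.5 mm)
- grease: white grease jar with red lid, 60 mm across, 60 mm high, standing beside the ramp; bystander, not to be moved. Origin at its underside
- block: wooden offcut 100 x 60 x 22 mm lying beside the ramp; bystander, not to be moved. Origin at its underside
- hammer: hammer lying on the bench to the left; bystander, not to be moved. Origin at its underside
- wrench: steel wrench lying on the bench to the right; bystander, not to be moved. Origin at its underside
- oil: blue bottle with yellow cap, 52 mm across, 130 mm high; bystander, not to be moved. Origin at its underside
- weight: brass weight with a knob, 60 mm across, 55 mm high; bystander, not to be moved. Origin at its underside
- bronze: the bronze sleeve itself: same origin as bronze_center, y along its axis (x and z turn as it rolls)
Things that resemble listed ones, but are neither listed nor needed, are in the scene too. Leave any purple or turquoise look-alike of the bronze alone.

How it is judged:
By the outcome, as a careful person would: the job done as asked, in the order asked, and still so for the second after the job is handed in, with the robot touching nothing.
It also fails if it takes over 45 s, if anything falls off the work surface, if the arm or the gripper's body presses on something with over 40 N, if the wrist force passes 120 N, or if a joint passes its speed limit or range.

### The arm

A 6-joint arm with a two-finger parallel gripper is mounted at the origin on the work surface. World frame = base frame: x ahead of the robot, y to its left, z up, the work surface at z = 0. Lengths are in mm, angles in rad, forces in N, time in s.
With the tool pointing down it reaches from about 325 to 850 mm from the base axis. Payload 15.5 kg.
Tool frame: the origin (TCP) lies midway between the tips of the shut fingers; the grasp point (between the pads) lies 19 mm behind it; z points along the fingers, y is the direction in which the jaws open and shut (so a half turn about z gives the same grasp; the last joint's range is limited). The gripper opens to 91 mm and grips with 3 to 60 N. Pads are 32 mm wide; open, the fingers measure 118 mm over their backs; the gripper's body (76 mm by 178 mm) begins 60 mm behind the grasp point.
Start: joints at [-1.228, 0.494, 1.345, -0, 1.302, -0.096], TCP at [264.969, -566.055, 213.915] pointing down, gripper open.
Joint ranges: [-2.91, 2.91], [-0.82, 2.16], [0.22, 2.67], [-1.22, 4.37], [0.12, 2.79], [-3.08, 3.08]. Speed limits (rad/s): [1.89, 1.89, 2.57, 3.01, 3.01, 3.01].

### API

Orientations are given as a unit quaternion [w, x, y, z].
In Python, from cell import manip, grab_frame, camera_info gives the robot as it stands.
- The arm moves only by the shell command python3 -m creep 'ROWS' [FORCE]. ROWS is JSON, a list of rows, each an object with "travel": the shift along the tool's x, y, z in mm, a list of three; "rot": the turn, a rotation vector about the tool's x, y, z in degrees, a list of three; "gripper": the finger opening in mm, from 0 to 91.2. A call has exactly 8 rows; each row is the pose to reach, as a shift and turn from the pose measured when the call began, along the tool's axes at that moment; what a row does not reach only later rows make up. A row lasts 1/8 s, in which the tool goes at most 62.5 mm and 10.7 degrees, less where a joint would pass 70% of its speed; a pose out of reach is approached as far as the arm can. A call with a gripper value outside its range is refused whole. The fingers move at their own pace and stop on an object; FORCE is the grip in N (left out, the last holds). Time passes only in rows, so rows that repeat a pose let the fingers close, or fill a call up. It gives the time, the measured TCP pose, the force and the opening at its end, in the units of the state.
- manip.observe(): the state, without advancing time (a new reading comes with each control period).
- grab_frame(name): name is "scene" or "top"; returns (picture, depth): 420x560x3 uint8, red, green, blue; 420x560 float32, mm along the optical axis (not along the pixel's ray), 0 where there is no reading.
- camera_info(name): a dict with "camera_matrix" (3x3 intrinsics, pixels), "D" ([k1, k2, p1, p2, k3] as OpenCV has them; the pictures are not rectified), "camera_from_world" (4x4, takes a point from world to camera coordinates). Camera axes: x right, y up, looking along -z (the intrinsics and any distortion apply to the point x, -y, -z); pixel columns grow to the right and rows downward; lengths in mm; the calibration is good to about 2 mm. A picture is of the moment at which its call begins. camera_info takes no time and is no camera call.
- manip.close_job(): hands the job in, once; it reports no verdict.
The state is a dict: "time_s": time; "joint_positions": joint angles; "joint_vel": joint speeds; "joint_torque": joint torques, N m; "ee_pos": TCP position; "eef_rot": TCP orientation; "force": force on the tool from outside, world axes, zero at the start; "moment": the same for the moment, N m; "opening": finger opening in mm.
Only numpy, scipy, OpenCV 4.12 (cv2) and the standard library are available. Lean on these libraries where they do the work, as an engineer would, in place of code of your own. Each camera call takes 0.05 s, during which the arm holds its last target.

## Working session

There is one attempt and no reset: what is moved stays moved. The work goes in short steps, Python scripts to look and compute and a shell command to move; the robot and the scene stay as the last step left them, time stands still between calls to the robot, and variables do not carry over. Pictures are saved under pics/ and viewed, and the job is handed in when it is done.

```bash
ls; mkdir -p pics
python3 - <<'E'
from cell import manip, grab_frame, camera_info
import cv2,numpy as np
print(manip.observe())
for n in ("scene","top"):
    p,d=grab_frame(n); cv2.imwrite(f"pics/{n}0.png",p[:,:,::-1]); np.savez(f"pics/{n}0.npz",p=p,d=d)
    print(n,camera_info(n))
E
```

```text
pics
{'time_s': 0.0, 'joint_positions': array([-1.22852051e+00,  4.94191949e-01,  1.34612897e+00, -4.76946457e-05,
        1.30251797e+00, -9.55042815e-02]), 'joint_vel': array([-1.40452165e-03, -6.39025571e-04,  8.54349253e-04, -6.73080138e-05,
        1.48689906e-04, -6.49890070e-04]), 'joint_torque': array([-2.41456655e-04, -8.78838658e+01, -3.81851792e+01,  7.07010948e-02,
        5.35123679e-02, -1.08415272e-04]), 'ee_pos': array([ 264.8111217 , -565.6988778 ,  213.33355716]), 'eef_rot': array([-6.15550627e-04,  9.76137507e-01,  2.17152433e-01, -9.95044210e-05]), 'force': array([ 0.0266058 , -0.17934154,  0.08608945]), 'moment': array([-0.0296229 , -0.00826992, -0.03579724]), 'opening': 91.10115848917596}
scene {'camera_matrix': array([[396.35953128,   0.        , 278.23521852],
       [  0.        , 396.35953128, 207.07244965],
       [  0.        ,   0.        ,   1.        ]]), 'D': array([0.00040304, 0.        , 0.        , 0.        , 0.        ]), 'camera_from_world': array([[-4.57262684e-01,  8.89322938e-01, -3.94344552e-03,
         2.28082492e+02],
       [-6.61740204e-
[... 154 characters left out ...]
  [ 0.00000000e+00,  0.00000000e+00,  0.00000000e+00,
         1.00000000e+00]])}
top {'camera_matrix': array([[405.2657937 ,   0.        , 280.19030337],
       [  0.        , 405.2657937 , 198.29468576],
       [  0.        ,   0.        ,   1.        ]]), 'D': array([-0.02261957,  0.        ,  0.        ,  0.        ,  0.        ]), 'camera_from_world': array([[ 1.38287350e-02, -9.99320038e-01,  3.41793346e-02,
        -1.66203635e+01],
       [ 9.95251955e-01,  1.70499772e-02,  9.58271538e-02,
        -5.40981487e+02],
       [-9.63447519e-02,  3.26918812e-02,  9.94811002e-01,
        -1.08718644e+03],
       [ 0.00000000e+00,  0.00000000e+00,  0.00000000e+00,
         1.00000000e+00]])}
```

View pics/scene0.png

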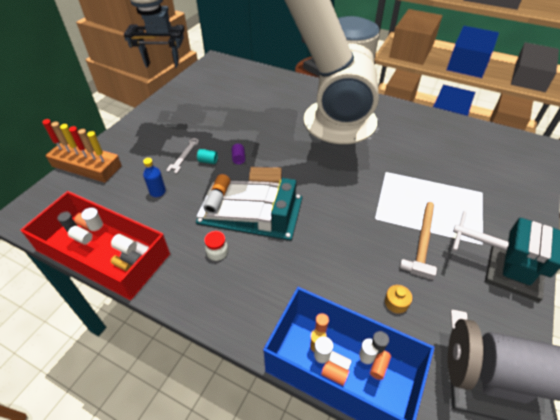

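View pics/top0.png

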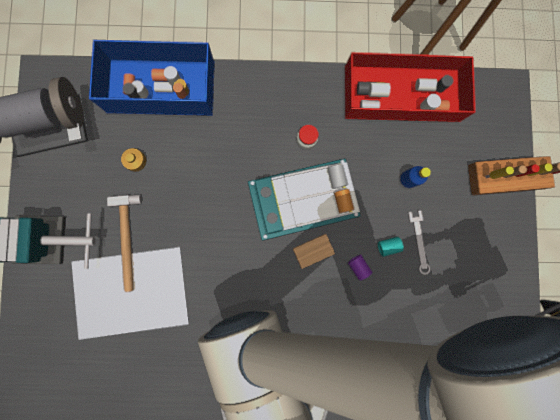

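```bash
cat > h.py <<'E'
import numpy as np,cv2
from cell import manip, grab_frame, camera_info
def rays(n,uv):
    c=camera_info(n);K=c["camera_matrix"];D=c["D"];T=c["camera_from_world"]
    q=cv2.undistortPoints(np.float64(uv).reshape(-1,1,2),K,D).reshape(-1,2)
    d=np.c_[q[:,0],-q[:,1],-np.ones(len(q))]
    R=T[:3,:3]; return -R.T@T[:3,3], d@R
def plane(n,uv,z):
    o,d=rays(n,uv); return o+d*((z-o[2])/d[:,2])[:,None]
def cloud(n,dep):
    h,w=dep.shape;v,u=np.mgrid[:h,:w]
    o,d=rays(n,np.c_[u.ravel(),v.ravel()])
    return (o+d*dep.reshape(-1,1)).reshape(h,w,3)
def proj(n,P):
    c=camera_info(n);T=c["camera_from_world"]
    p=np.atleast_2d(P)@T[:3,:3].T+T[:3,3]; p=p*[1,-1,-1]
    return cv2.projectPoints(p,np.zeros(3),np.zeros(3),c["camera_matrix"],c["D"])[0].reshape(-1,2)
E
python3 - <<'E'
from h import *
for n,b in(("top",(225,140,385,260)),("scene",(185,150,325,260))):
    z=np.load(f"pics/{n}0.npz");p,d=z['p'],z['d']
    x0,y0,x1,y1=b
    cv2.imwrite(f"pics/{n}0z.png",cv2.resize(p[y0:y1,x0:x1,::-1],None,fx=5,fy=5,interpolation=cv2.INTER_CUBIC))
    C=cloud(n,d)
    hsv=cv2.cvtColor(p,cv2.COLOR_RGB2HSV)
    sub=np.zeros(d.shape,bool);sub[y0:y1,x0:x1]=1
    H,S,V=hsv[...,0],hsv[...,1],hsv[...,2]
    teal=sub&(H>80)&(H<100)&(S>120)&(d>0)
    m=teal&(C[...,2]>70)&(C[...,2]<110)
    print(n,'teal top',m.sum(),cv2.minAreaRect(np.float32(C[m][:,:2])),C[m].mean(0))
    a=C[teal&(C[...,2]<120)&(C[...,2]>0)];print('teal all',cv2.minAreaRect(np.float32(a[:,:2])))
    br=sub&(H>8)&(H<20)&(S>120)&(d>0)&(C[...,2]>55)&(C[...,2]<120)
    print('bronze',br.sum(),C[br].mean(0),C[br].min(0),C[br].max(0),cv2.minAreaRect(np.float32(C[br][:,:2])), cv2.minAreaRect(np.argwhere(br)[:,::-1].astype(np.float32)))
E
```

```text
top teal top 94 ((517.5657348632812, 25.941490173339844), (143.0567169189453, 41.883827209472656), 12.920666694641113) [538.09635025  29.13111399  89.12896322]
teal all ((491.31536865234375, -111.29916381835938), (286.8257751464844, 326.370849609375), 14.683767318725586)
bronze 309 [ 533.76015638 -175.56432906   69.72750852] [ 503.98867616 -200.67606631   55.00697349] [ 564.86615436 -153.39715469   79.15202188] ((534.2979125976562, -176.8520965576172), (57.448638916015625, 38.38763427734375), 12.732527732849121) ((343.6764831542969, 200.70591735839844), (21.585670471191406, 14.55213737487793), 75.96376037597656)
scene teal top 492 ((520.4199829101562, 30.581520080566406), (144.59970092773438, 41.76998519897461), 15.105574607849121) [532.09075861  36.10447109  88.01083139]
teal all ((482.7140197753906, -144.07078552246094), (329.8992004394531, 393.3822326660156), 14.67640495300293)
bronze 214 [ 537.31566484 -168.67293256   68.41324591] [ 504.05126463 -197.13984281   55.48639505] [ 566.14772203 -146.57014742   75.76193363] ((536.4371948242188, -173.7532196044922), (60.50395965576172, 42.08293914794922), 14.646258354187012) ((221.27584838867188, 182.6896514892578), (13.655871391296387, 17.06983757019043), 23.198589324951172)
```

```bash
sleep 1
```

```text
(no output)
```

View pics/top0z.png

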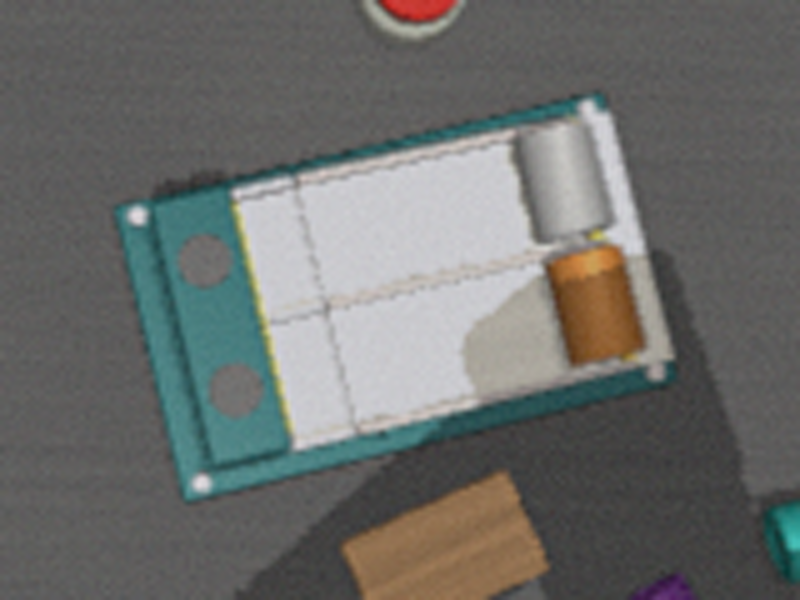

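View pics/scene0z.png

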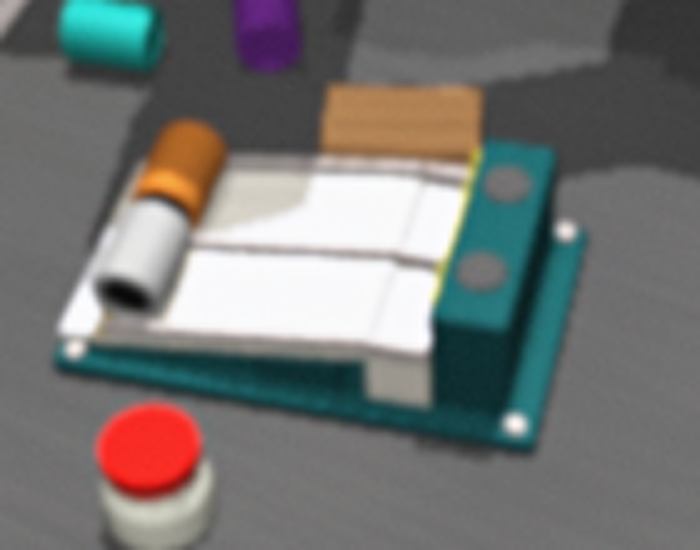

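Run:
```python
from h import *
def w(n,zuv,off,z): return plane(n,np.array(zuv)/5.+off-0.4,z)
ot=(225,140);os=(185,150)
P=w("top",[(116,205),(607,93),(677,370),(188,500)],ot,8);print(P)
print(P.mean(0),[np.degrees(np.arctan2(*(a-b)[[1,0]])) for a,b in((P[0],P[1]),(P[3],P[2]),(P[0],P[3]),(P[1],P[2]))],np.linalg.norm(P[0]-P[1]),np.linalg.norm(P[3]-P[2]),np.linalg.norm(P[0]-P[3]))
for n,zz,o in(("top",[(235,190),(293,450)],ot),("scene",[(437,300),(478,148)],os)):
    print(n,w(n,zz,o,90))
S=w("scene",[(57,362),(537,450),(588,228)],os,8);print(S)
for a,b in((S[1],S[0]),): print(np.degrees(np.arctan2(*(a-b)[[1,0]])),np.linalg.norm(a-b),np.linalg.norm(S[1]-S[2]))
print((S[0]+S[2])/2)
# deck plane by depth
for n in("top","scene"):
    z=np.load(f"pics/{n}0.npz");C=cloud(n,z['d'])
    p=z['p'].astype(int);m=(p.min(2)>160)&(C[...,2]>20)&(C[...,2]<65)&(abs(C[...,0]-550)<110)&(abs(C[...,1]+80)<150)
    A=C[m]
    for _ in range(4):
        X=np.c_[A[:,:2],np.ones(len(A))];c=np.linalg.lstsq(X,A[:,2],rcond=None)[0];r=A[:,2]-X@c;A=A[abs(r)<max(3,0*r.std())]
    print(n,len(A),c,'slope',np.degrees(np.arctan(np.hypot(*c[:2]))),'dir',np.degrees(np.arctan2(c[1],c[0])),r.std())
```

```text
[[ 591.11430603   82.49249026    8.        ]
 [ 660.44933125 -194.11408501    8.        ]
 [ 503.66663002 -233.33714474    8.        ]
 [ 427.47948407   39.28485456    8.        ]]
[545.67743785 -76.41847123   8.        ] [np.float64(104.07198874580956), np.float64(105.61359142490807), np.float64(14.791310204079515), np.float64(14.045661960519325)] 285.1640636616284 283.0675462041625 169.2431822552348
top [[588.67943831  16.94696526  90.        ]
 [454.27506735 -15.01116378  90.        ]]
scene [[579.60084595  23.00360257  90.        ]
 [464.38189747 -10.88911555  90.        ]]
[[ 658.31346091 -186.11423609    8.        ]
 [ 589.35661954   89.75773059    8.        ]
 [ 420.93905651   42.93175319    8.        ]]
104.03406386749943 284.3596103048077 174.8060287805879
[539.62625871 -71.59124145   8.        ]
top 1605 [-3.40115586e-02  1.22532205e-01  7.23073224e+01] slope 7.247118405013256 dir 105.51318624368571 1.5232739387598146
scene 1037 [-3.03188679e-02  1.37385832e-01  7.11831506e+01] slope 8.008465564072923 dir 102.44479941890346 1.2933427303921774
```

Run:
```python
from h import *
print('bronze top', plane("top",[(343.7,200.7)],51.7))
z=np.load("pics/top0.npz");p=z['p'];C=cloud("top",z['d'])
hsv=cv2.cvtColor(p,cv2.COLOR_RGB2HSV);H,S,V=cv2.split(hsv)
yc=((H>22)&(H<34)&(S>150)&(V>120));yc[:150]=0;yc[:, :395]=0;yc[:,440:]=0
a=np.argwhere(yc);print('oil cap',len(a),a.mean(0),plane("top",[a.mean(0)[::-1]],128))
gr=(S<40)&(V>90);gr[:,:320]=0;gr[:,362:]=0;gr[:150]=0;gr[225:]=0
# sleeve steel
st=gr&(C[...,2]>58)&(C[...,2]<95);st=st.astype(np.uint8);k=cv2.connectedComponentsWithStats(st);print(k[2],k[3])
yaw=np.radians(104.6);u=np.array([np.cos(yaw),np.sin(yaw),0]);v=np.array([-u[1],u[0],0])
for o in((541,-71,0),):
    P=[np.array(o)+x*u+y*v+[0,0,zz] for x,y,zz in((-103.4,34.5,51.7),(-103.4,-34.5,51.7),(38,0,52),(74,64,90),(74,-64,90),(51,34.5,70),(-100-44.4,66,23),(-144.4,-66,23))]
    for n,of in(("top",ot:=(225,140)),("scene",(185,150))):
        q=proj(n,P);print(np.round(P[0]),q.round(1).tolist())
        im=cv2.imread(f"pics/{n}0z.png")
        for c in q: cv2.circle(im,tuple(int(t) for t in (c-of+.5)*5),4,(255,0,255),-1)
        cv2.imwrite(f"pics/{n}0m.png",im)
```

```text
bronze top [[ 535.12795705 -178.98117081   51.7       ]]
oil cap 68 [171.86764706 425.08823529] [[ 605.35376255 -373.6418813   128.        ]]
[[     0      0    560    420 234864]
 [   329    164     19     25    333]
 [   349    189      1      1      1]
 [   354    208      1      2      2]] [[279.41624515 209.54807037]
 [337.91591592 175.66366366]
 [349.         189.        ]
 [354.         208.5       ]]
[ 534. -180.   52.] [[344.0, 201.2], [337.6, 176.6], [290.1, 201.2], [283.4, 227.2], [271.7, 179.3], [288.9, 214.4], [359.1, 209.7], [347.1, 163.9]]
[ 534. -180.   52.] [[219.6, 185.0], [212.0, 201.4], [262.5, 200.5], [279.4, 177.9], [269.1, 210.0], [269.5, 188.5], [211.3, 182.6], [196.3, 213.7]]
```

```bash
python3 -c "
import cv2,numpy as np
a=cv2.imread('pics/top0m.png');b=cv2.imread('pics/scene0m.png');b=cv2.resize(b,(800,628))[:600]
cv2.imwrite('pics/m.png',cv2.resize(np.vstack([a,b]),(400*1,600)));cv2.imwrite('pics/m2.png',b)"
```

```text
(no output)
```

View pics/top0m.png

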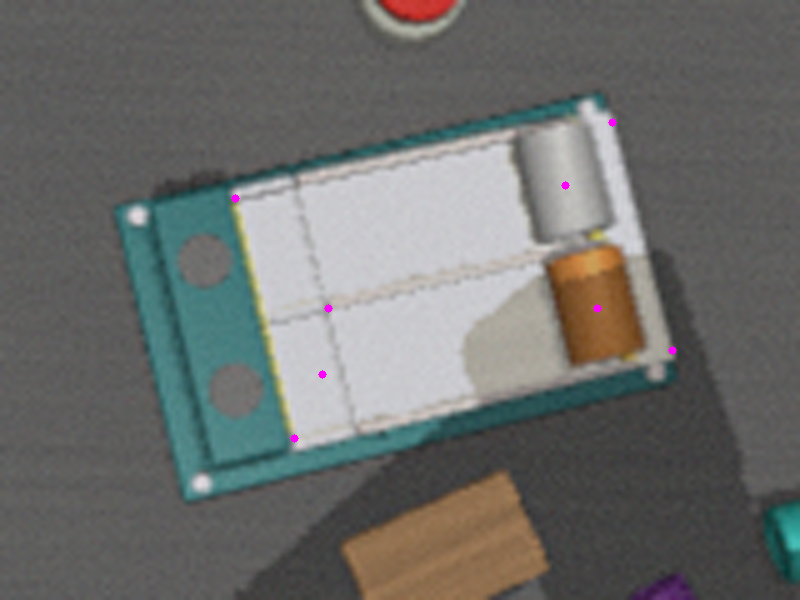

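View pics/m2.png

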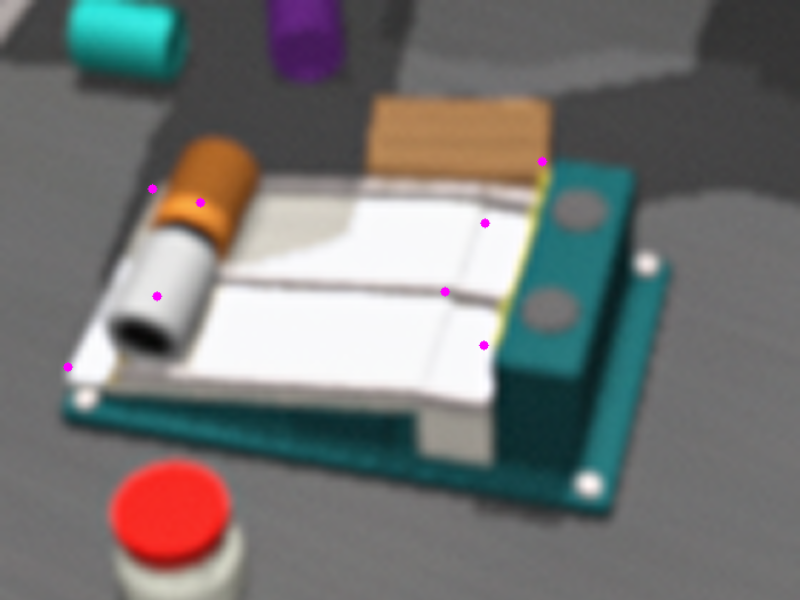

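```bash
python3 -m creep '[{"travel":[30,-14,0],"rot":[0,0,-8],"gripper":20},{"travel":[80,-38,0],"rot":[0,0,-18],"gripper":20},{"travel":[130,-61,0],"rot":[0,0,-28],"gripper":20},{"travel":[180,-84,0],"rot":[0,0,-38],"gripper":20},{"travel":[230,-108,0],"rot":[0,0,-48],"gripper":20},{"travel":[280,-131,0],"rot":[0,0,-58],"gripper":20},{"travel":[330,-155,0],"rot":[0,0,-68],"gripper":20},{"travel":[370,-174,0],"rot":[0,0,-76],"gripper":20}]' 20
python3 - <<'E'
from h import *
from scipy.spatial.transform import Rotation as R
s=manip.observe();q=s['eef_rot'];print(s['time_s'],s['ee_pos'],s['opening'],s['force'])
M=R.from_quat(q[[1,2,3,0]]).as_matrix();print(M.round(4))
t=np.array([547,-226.5,110]);print(M.T@(t-s['ee_pos']),np.degrees(np.arctan2(M[1,0],M[0,0])))
E
```

```text
time_s: 1.1
ee_pos: [527.2, -249.3, 213.4]
eef_rot: [-0.001, 0.633, 0.774, 0.0]
force: [0.1, -0.2, -0.6]
opening: 20.3
1.1 [ 527.17999716 -249.33130431  213.41085034] 20.316476621750972 [ 0.0991544  -0.17920058 -0.63265299]
[[-1.981e-01  9.802e-01 -7.000e-04]
 [ 9.802e-01  1.981e-01  1.300e-03]
 [ 1.500e-03 -4.000e-04 -1.000e+00]]
[ 18.30030947  23.9968543  103.42704963] 101.42744758072098
```

```bash
python3 -m creep '[{"travel":[5,10,15],"rot":[0,0,-1],"gripper":20},{"travel":[8,18,40],"rot":[0,0,-2],"gripper":20},{"travel":[10,24,70],"rot":[0,0,-3.2],"gripper":20},{"travel":[10,24,100],"rot":[0,0,-3.2],"gripper":20},{"travel":[10,24,125],"rot":[0,0,-3.2],"gripper":20},{"travel":[10,24,140],"rot":[0,0,-3.2],"gripper":20},{"travel":[10,24,143],"rot":[0,0,-3.2],"gripper":20},{"travel":[10,24,143],"rot":[0,0,-3.2],"gripper":20}]'
python3 - <<'E'
from h import *
for n in("top","scene"):
    p,d=grab_frame(n)
    x0,y0,x1,y1=dict(top=(265,130,405,235),scene=(165,120,305,225))[n]
    cv2.imwrite(f"pics/{n}1.png",cv2.resize(p[y0:y1,x0:x1,::-1],None,fx=5,fy=5,interpolation=cv2.INTER_CUBIC))
E
```

```text
time_s: 2.1
ee_pos: [548.8, -234.9, 70.8]
eef_rot: [-0.0, 0.612, 0.791, 0.0]
force: [-0.9, 0.3, -0.0]
opening: 19.8
```

View pics/top1.png

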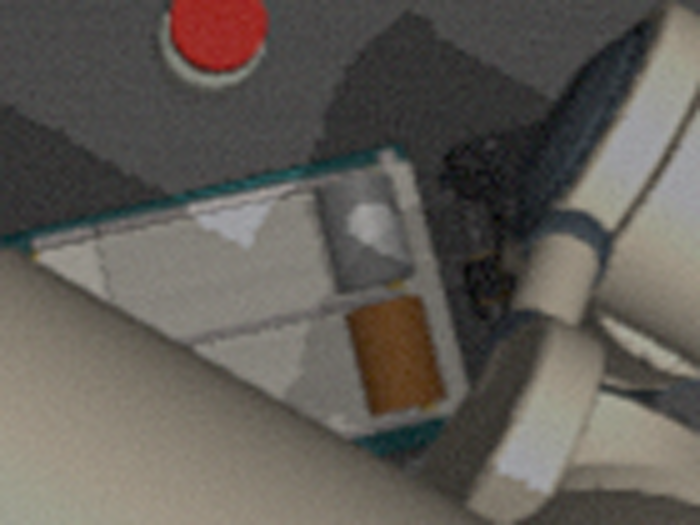

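View pics/scene1.png

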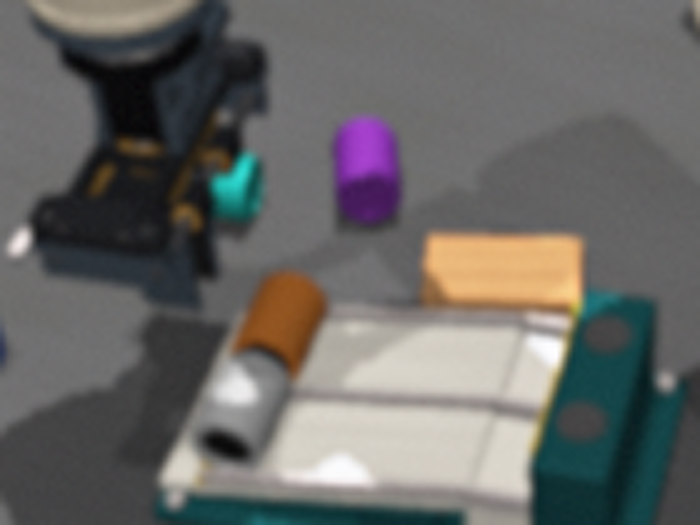

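```bash
python3 -m creep '[{"travel":[0,-1,8],"rot":[0,0,0],"gripper":20},{"travel":[2,-1,18],"rot":[0,0,0],"gripper":20},{"travel":[5,-1,25],"rot":[0,0,0],"gripper":20},{"travel":[8,-1,28],"rot":[0,0,0],"gripper":20},{"travel":[10,-1,28],"rot":[0,0,0],"gripper":20},{"travel":[11,-1,28],"rot":[0,0,0],"gripper":20},{"travel":[12,-1,28],"rot":[0,0,0],"gripper":20},{"travel":[13,-1,28],"rot":[0,0,0],"gripper":20}]'
python3 -m creep '[{"travel":[1,0,0],"rot":[0,0,0],"gripper":20},{"travel":[2,0,0],"rot":[0,0,0],"gripper":20},{"travel":[3,0,0],"rot":[0,0,0],"gripper":20},{"travel":[4,0,0],"rot":[0,0,0],"gripper":20},{"travel":[5,0,0],"rot":[0,0,0],"gripper":20},{"travel":[6,0,0],"rot":[0,0,0],"gripper":20},{"travel":[6,0,0],"rot":[0,0,0],"gripper":20},{"travel":[6,0,0],"rot":[0,0,0],"gripper":20}]'
python3 - <<'E'
from h import *
s=manip.observe();print(s['force'],s['ee_pos'])
for n in("top","scene"):
    p,d=grab_frame(n)
    x0,y0,x1,y1=dict(top=(265,130,405,235),scene=(165,120,305,225))[n]
    cv2.imwrite(f"pics/{n}2.png",cv2.resize(p[y0:y1,x0:x1,::-1],None,fx=5,fy=5,interpolation=cv2.INTER_CUBIC))
E
```

```text
time_s: 3.2
ee_pos: [544.9, -222.6, 43.4]
eef_rot: [0.0, 0.611, 0.791, 0.0]
force: [-0.1, -0.8, -0.6]
opening: 20.2
time_s: 4.2
ee_pos: [543.4, -216.8, 43.5]
eef_rot: [0.0, 0.611, 0.791, 0.0]
force: [0.4, -0.1, 0.0]
opening: 20.1
[ 0.38649946 -0.08580338  0.04519064] [ 543.43200272 -216.80529828   43.46615205]
```

View pics/top2.png

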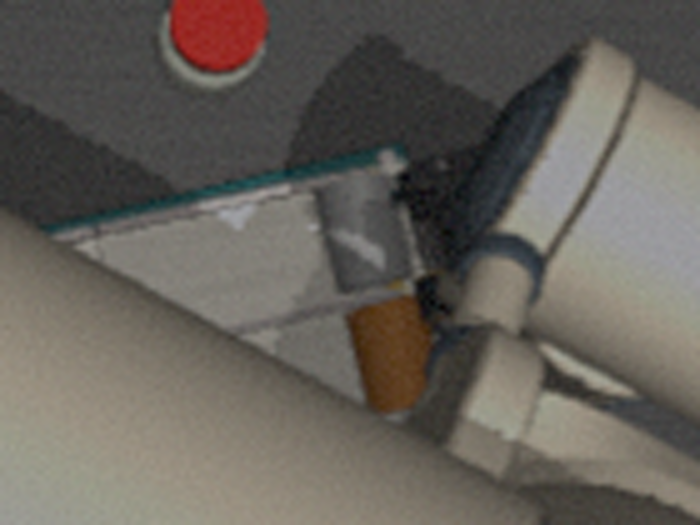

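View pics/scene2.png

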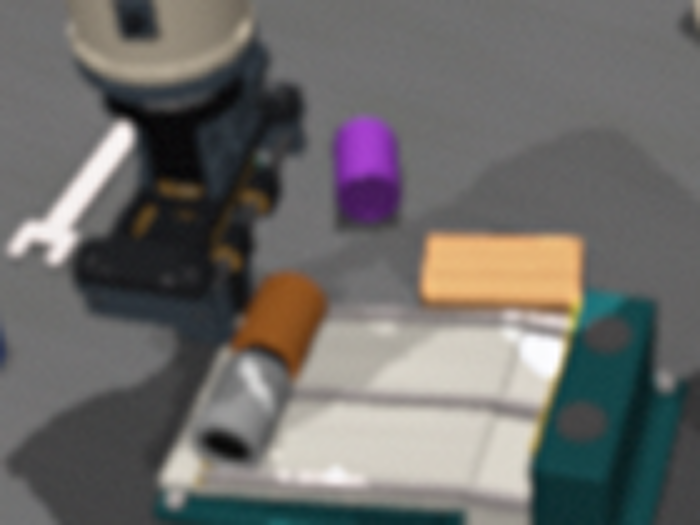

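```bash
cat > look.py <<'E'
import sys
from h import *
i=sys.argv[1]
s=manip.observe();print(s['time_s'],s['force'].round(2),s['ee_pos'].round(1))
p,d=grab_frame("scene")
x0,y0,x1,y1=165,120,305,225
cv2.imwrite(f"pics/scene{i}.png",cv2.resize(p[y0:y1,x0:x1,::-1],None,fx=5,fy=5,interpolation=cv2.INTER_CUBIC))
C=cloud("scene",d);hsv=cv2.cvtColor(p,cv2.COLOR_RGB2HSV);H,S,V=cv2.split(hsv)
m=(H>6)&(H<20)&(S>150)&(C[...,2]>50)&(C[...,2]<115)&(abs(C[...,0]-530)<60)&(C[...,1]>-215)&(C[...,1]<40)
A=C[m];yaw=np.radians(104.6);u=np.array([np.cos(yaw),np.sin(yaw),0]);v=np.array([-u[1],u[0],0])
print(len(A),'med',np.median(A,0).round(1),'u5,95',np.percentile((A-[540,-69,0])@u,[5,50,95]).round(1),'v',np.percentile((A-[540,-69,0])@v,[5,95]).round(1),'tcp uv',((s['ee_pos']-[540,-69,0])@u).round(1),((s['ee_pos']-[540,-69,0])@v).round(1))
E
python3 look.py 3a
python3 -m creep '[{"travel":[1,0,0],"rot":[0,0,0],"gripper":20},{"travel":[2,0,0],"rot":[0,0,0],"gripper":20},{"travel":[3,0,-0.2],"rot":[0,0,0],"gripper":20},{"travel":[4,0,-0.4],"rot":[0,0,0],"gripper":20},{"travel":[5,0,-0.5],"rot":[0,0,0],"gripper":20},{"travel":[6,0,-0.7],"rot":[0,0,0],"gripper":20},{"travel":[7,0,-0.8],"rot":[0,0,0],"gripper":20},{"travel":[8,0,-1],"rot":[0,0,0],"gripper":20}]'; python3 look.py 3
```

```text
4.3 [0.04 0.04 0.01] [ 543.4 -216.8   43.4]
207 med [ 539.3 -168.1   69.3] u5,95 [-116.1  -94.9  -81.3] v [ 2.3 53.4] tcp uv -143.9 34.0
time_s: 5.35
ee_pos: [541.3, -209.0, 44.4]
eef_rot: [0.0, 0.611, 0.791, 0.0]
force: [0.1, -1.1, 1.1]
opening: 19.5
5.35 [ 0.09 -1.07  1.09] [ 541.3 -209.    44.4]
211 med [ 537.2 -160.2   71.5] u5,95 [-108.8  -88.1  -73.8] v [ 1.9 52.4] tcp uv -135.9 34.0
```

View pics/scene3.png

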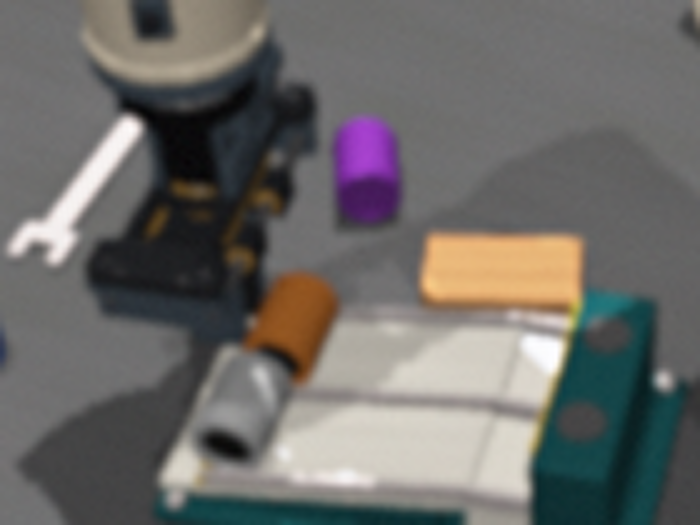

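```bash
python3 -m creep '[{"travel":[1.5,0,-0.2],"rot":[0,0,0],"gripper":20},{"travel":[3.5,0,-0.5],"rot":[0,0,0],"gripper":20},{"travel":[5.5,0,-0.9],"rot":[0,0,0],"gripper":20},{"travel":[7.5,0,-1.2],"rot":[0,0,0],"gripper":20},{"travel":[9.5,0,-1.5],"rot":[0,0,0],"gripper":20},{"travel":[11.5,0,-1.8],"rot":[0,0,0],"gripper":20},{"travel":[13.5,0,-2.1],"rot":[0,0,0],"gripper":20},{"travel":[15.5,0,-2.5],"rot":[0,0,0],"gripper":20}]'; python3 look.py 4
python3 -m creep '[{"travel":[2,0,-0.3],"rot":[0,0,0],"gripper":20},{"travel":[4,0,-0.6],"rot":[0,0,0],"gripper":20},{"travel":[6,0,-0.9],"rot":[0,0,0],"gripper":20},{"travel":[8,0,-1.2],"rot":[0,0,0],"gripper":20},{"travel":[10,0,-1.6],"rot":[0,0,0],"gripper":20},{"travel":[12,0,-1.9],"rot":[0,0,0],"gripper":20},{"travel":[14,0,-2.2],"rot":[0,0,0],"gripper":20},{"travel":[16,0,-2.5],"rot":[0,0,0],"gripper":20}]'; python3 look.py 5
```

```text
time_s: 6.4
ee_pos: [537.3, -193.8, 47.0]
eef_rot: [0.0, 0.611, 0.791, 0.0]
force: [0.8, -1.4, 0.0]
opening: 19.7
6.4 [ 0.77 -1.35  0.04] [ 537.3 -193.8   47. ]
221 med [ 535.5 -146.9   73.4] u5,95 [-94.2 -73.3 -58.9] v [ 2.2 53.1] tcp uv -120.1 34.0
time_s: 7.45
ee_pos: [533.2, -177.9, 49.5]
eef_rot: [-0.0, 0.611, 0.791, 0.0]
force: [0.6, -2.3, 0.7]
opening: 19.6
7.45 [ 0.59 -2.29  0.74] [ 533.2 -177.9   49.5]
229 med [ 532.6 -130.4   76.1] u5,95 [-76.7 -56.8 -42.1] v [ 1.4 52.4] tcp uv -103.7 34.1
```

View pics/scene5.png

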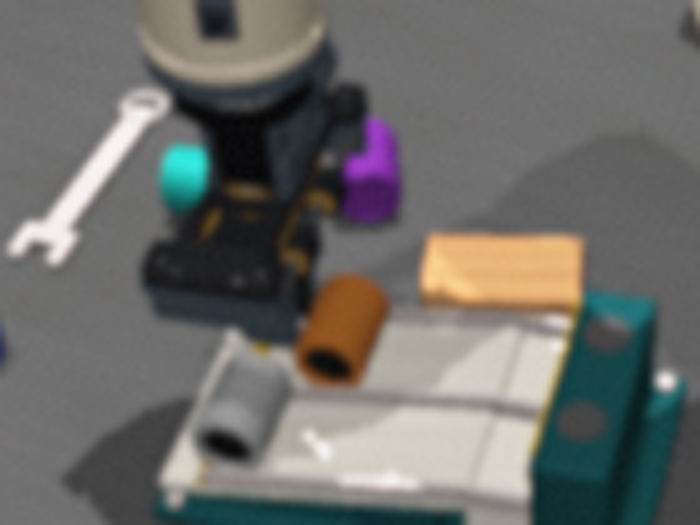

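```bash
python3 -m creep '[{"travel":[2,0,-0.3],"rot":[0,0,0],"gripper":20},{"travel":[4,0,-0.6],"rot":[0,0,0],"gripper":20},{"travel":[6,0,-0.9],"rot":[0,0,0],"gripper":20},{"travel":[8,0,-1.2],"rot":[0,0,0],"gripper":20},{"travel":[10,0,-1.6],"rot":[0,0,0],"gripper":20},{"travel":[12,0,-1.9],"rot":[0,0,0],"gripper":20},{"travel":[14,0,-2.2],"rot":[0,0,0],"gripper":20},{"travel":[16,0,-2.5],"rot":[0,0,0],"gripper":20}]'; python3 look.py 6
python3 -m creep '[{"travel":[2,0,-0.3],"rot":[0,0,0],"gripper":20},{"travel":[4,0,-0.6],"rot":[0,0,0],"gripper":20},{"travel":[6,0,-0.9],"rot":[0,0,0],"gripper":20},{"travel":[8,0,-1.2],"rot":[0,0,0],"gripper":20},{"travel":[10,0,-1.6],"rot":[0,0,0],"gripper":20},{"travel":[12,0,-1.9],"rot":[0,0,0],"gripper":20},{"travel":[14,0,-2.2],"rot":[0,0,0],"gripper":20},{"travel":[16,0,-2.5],"rot":[0,0,0],"gripper":20}]'; python3 look.py 7
python3 -m creep '[{"travel":[2,0,-0.3],"rot":[0,0,0],"gripper":20},{"travel":[4,0,-0.6],"rot":[0,0,0],"gripper":20},{"travel":[6,0,-0.9],"rot":[0,0,0],"gripper":20},{"travel":[8,0,-1.2],"rot":[0,0,0],"gripper":20},{"travel":[10,0,-1.6],"rot":[0,0,0],"gripper":20},{"travel":[12,0,-1.9],"rot":[0,0,0],"gripper":20},{"travel":[14,0,-2.2],"rot":[0,0,0],"gripper":20},{"travel":[16,0,-2.5],"rot":[0,0,0],"gripper":20}]'; python3 look.py 8
```

```text
time_s: 8.5
ee_pos: [528.9, -162.1, 52.0]
eef_rot: [-0.0, 0.611, 0.791, 0.0]
force: [0.2, -1.4, 0.8]
opening: 20.1
8.5 [ 0.23 -1.35  0.82] [ 528.9 -162.1   52. ]
234 med [ 529.8 -115.    78.1] u5,95 [-61.1 -41.  -25.9] v [ 1.6 52.2] tcp uv -87.3 34.2
time_s: 9.55
ee_pos: [524.7, -146.1, 54.6]
eef_rot: [-0.0, 0.611, 0.791, 0.0]
force: [-1.1, -1.4, 0.5]
opening: 19.7
9.55 [-1.11 -1.44  0.5 ] [ 524.7 -146.1   54.6]
243 med [525.6 -99.7  80.4] u5,95 [-44.3 -24.4  -9.9] v [ 1.8 54.5] tcp uv -70.8 34.2
time_s: 10.6
ee_pos: [520.5, -130.3, 57.1]
eef_rot: [-0.0, 0.611, 0.791, 0.0]
force: [-0.2, -1.8, 1.0]
opening: 20.1
10.6 [-0.22 -1.78  0.99] [ 520.5 -130.3   57.1]
243 med [521.2 -84.   83.4] u5,95 [-27.7  -8.7   6.6] v [ 1.9 54.6] tcp uv -54.4 34.3
```

View pics/scene8.png

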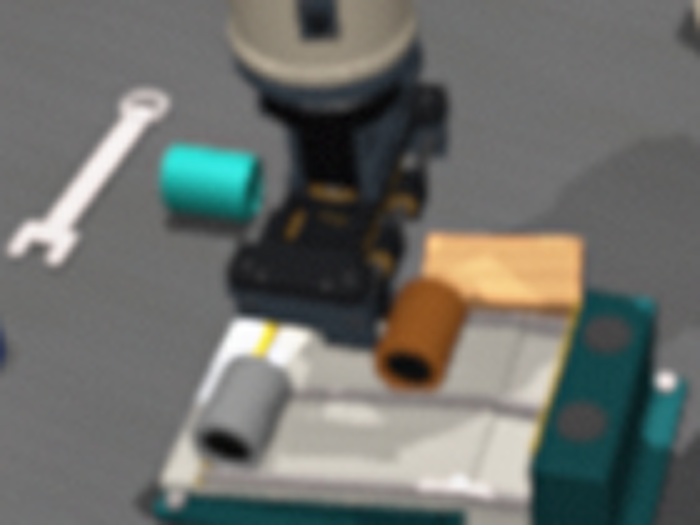

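```bash
python3 -m creep '[{"travel":[2,0,-0.3],"rot":[0,0,0],"gripper":20},{"travel":[4,0,-0.6],"rot":[0,0,0],"gripper":20},{"travel":[6,0,-0.9],"rot":[0,0,0],"gripper":20},{"travel":[8,0,-1.2],"rot":[0,0,0],"gripper":20},{"travel":[10,0,-1.6],"rot":[0,0,0],"gripper":20},{"travel":[12,0,-1.9],"rot":[0,0,0],"gripper":20},{"travel":[14,0,-2.2],"rot":[0,0,0],"gripper":20},{"travel":[16,0,-2.5],"rot":[0,0,0],"gripper":20}]'; python3 look.py 9
python3 -m creep '[{"travel":[2,0,-0.3],"rot":[0,0,0],"gripper":20},{"travel":[4,0,-0.6],"rot":[0,0,0],"gripper":20},{"travel":[6,0,-0.9],"rot":[0,0,0],"gripper":20},{"travel":[8,0,-1.2],"rot":[0,0,0],"gripper":20},{"travel":[10,0,-1.6],"rot":[0,0,0],"gripper":20},{"travel":[12,0,-1.9],"rot":[0,0,0],"gripper":20},{"travel":[14,0,-2.2],"rot":[0,0,0],"gripper":20},{"travel":[16,0,-2.5],"rot":[0,0,0],"gripper":20}]'; python3 look.py 10
python3 -m creep '[{"travel":[1.5,0,-0.2],"rot":[0,0,0],"gripper":20},{"travel":[3,0,-0.4],"rot":[0,0,0],"gripper":20},{"travel":[4.5,0,-0.7],"rot":[0,0,0],"gripper":20},{"travel":[6,0,-0.9],"rot":[0,0,0],"gripper":20},{"travel":[7.5,0,-1.2],"rot":[0,0,0],"gripper":20},{"travel":[9,0,-1.4],"rot":[0,0,0],"gripper":20},{"travel":[10.5,0,-1.6],"rot":[0,0,0],"gripper":20},{"travel":[12,0,-1.9],"rot":[0,0,0],"gripper":20}]'; python3 look.py 11
```

```text
time_s: 11.65
ee_pos: [516.3, -114.4, 59.6]
eef_rot: [-0.001, 0.611, 0.791, 0.0]
force: [0.0, -2.3, 0.4]
opening: 19.8
11.65 [ 0.04 -2.28  0.36] [ 516.3 -114.4   59.6]
250 med [516.9 -69.1  86.2] u5,95 [-12.8   6.9  23.1] v [ 1.8 54.9] tcp uv -38.0 34.4
time_s: 12.7
ee_pos: [512.1, -98.6, 62.2]
eef_rot: [-0.001, 0.611, 0.791, 0.001]
force: [0.1, -1.3, -0.1]
opening: 20.0
12.7 [ 0.09 -1.25 -0.05] [512.1 -98.6  62.2]
258 med [513.7 -52.5  88.8] u5,95 [ 4.4 23.7 39.2] v [ 1.4 54.5] tcp uv -21.6 34.4
time_s: 13.75
ee_pos: [508.9, -86.7, 64.2]
eef_rot: [-0.001, 0.611, 0.791, 0.001]
force: [0.4, -1.0, 0.1]
opening: 19.9
13.75 [ 0.44 -1.03  0.07] [508.9 -86.7  64.2]
259 med [509.8 -40.9  90.7] u5,95 [16.3 35.7 51.5] v [ 1.8 54.4] tcp uv -9.3 34.5
```

View pics/scene11.png

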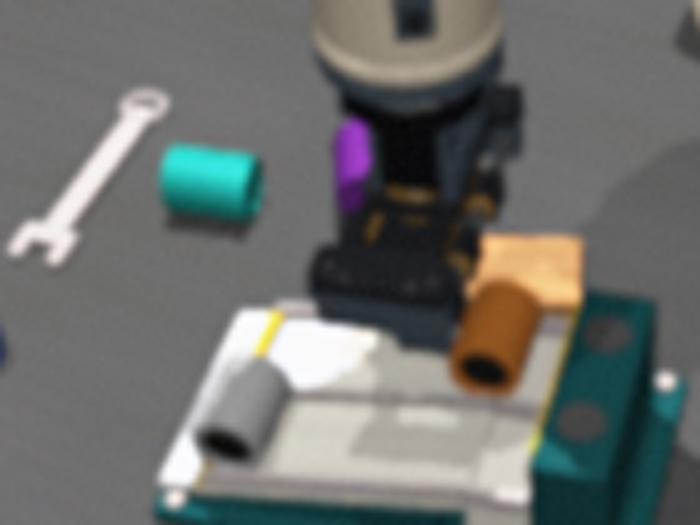

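```bash
python3 -m creep '[{"travel":[1,0,-0.2],"rot":[0,0,0],"gripper":20},{"travel":[2,0,-0.3],"rot":[0,0,0],"gripper":20},{"travel":[3,0,-0.5],"rot":[0,0,0],"gripper":20},{"travel":[4,0,-0.6],"rot":[0,0,0],"gripper":20},{"travel":[5,0,-0.8],"rot":[0,0,0],"gripper":20},{"travel":[6,0,-0.9],"rot":[0,0,0],"gripper":20},{"travel":[7,0,-1],"rot":[0,0,0],"gripper":20},{"travel":[8,0,-1.1],"rot":[0,0,0],"gripper":20}]'; python3 look.py 12
python3 -m creep '[{"travel":[1,0,0],"rot":[0,0,0],"gripper":20},{"travel":[2,0,0],"rot":[0,0,0],"gripper":20},{"travel":[3,0,0],"rot":[0,0,0],"gripper":20},{"travel":[4,0,0],"rot":[0,0,0],"gripper":20},{"travel":[5,0,0],"rot":[0,0,0],"gripper":20},{"travel":[6,0,0],"rot":[0,0,0],"gripper":20},{"travel":[7,0,0],"rot":[0,0,0],"gripper":20},{"travel":[8,0,0],"rot":[0,0,0],"gripper":20}]'; python3 look.py 13
```

```text
time_s: 14.8
ee_pos: [506.7, -78.6, 65.3]
eef_rot: [-0.001, 0.611, 0.791, 0.001]
force: [-0.5, 0.5, 0.3]
opening: 20.1
14.8 [-0.48  0.47  0.29] [506.7 -78.6  65.3]
256 med [508.3 -33.   91.1] u5,95 [25.2 43.9 60.3] v [ 1.6 53.3] tcp uv -0.9 34.7
time_s: 15.85
ee_pos: [504.6, -70.7, 65.3]
eef_rot: [-0.001, 0.611, 0.791, 0.001]
force: [0.2, -1.0, -0.4]
opening: 19.7
15.85 [ 0.22 -0.97 -0.36] [504.6 -70.7  65.3]
221 med [505.5 -21.   88.6] u5,95 [38.9 56.4 72.3] v [ 1.3 52.8] tcp uv 7.2 34.7
```

View pics/scene13.png

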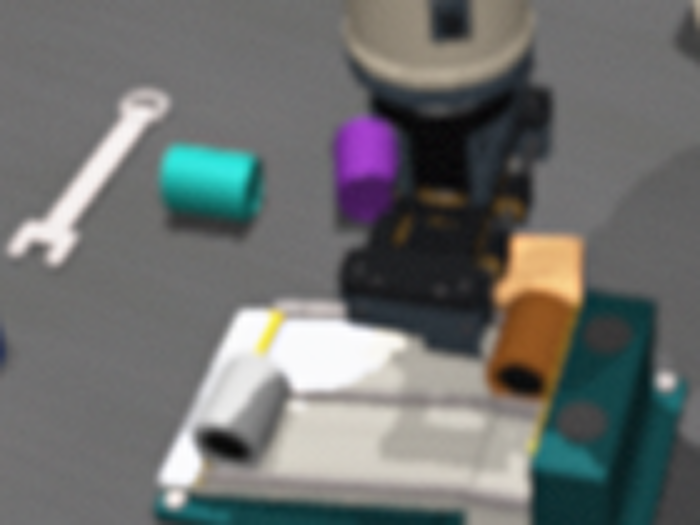

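```bash
python3 -m creep '[{"travel":[-3,0,0],"rot":[0,0,0],"gripper":20},{"travel":[-8,0,-2],"rot":[0,0,0],"gripper":20},{"travel":[-14,0,-8],"rot":[0,0,0],"gripper":20},{"travel":[-20,0,-20],"rot":[0,0,0],"gripper":20},{"travel":[-25,0,-40],"rot":[0,0,0],"gripper":20},{"travel":[-30,0,-65],"rot":[0,0,0],"gripper":20},{"travel":[-35,0,-90],"rot":[0,0,0],"gripper":20},{"travel":[-35,0,-110],"rot":[0,0,0],"gripper":20}]'
python3 -m creep '[{"travel":[-15,0,-20],"rot":[0,0,0],"gripper":20},{"travel":[-40,0,-40],"rot":[0,0,0],"gripper":20},{"travel":[-75,0,-50],"rot":[0,0,0],"gripper":20},{"travel":[-115,0,-50],"rot":[0,0,0],"gripper":20},{"travel":[-155,0,-50],"rot":[0,0,0],"gripper":20},{"travel":[-190,0,-50],"rot":[0,0,0],"gripper":20},{"travel":[-210,0,-50],"rot":[0,0,0],"gripper":20},{"travel":[-215,0,-50],"rot":[0,0,0],"gripper":20}]'; python3 look.py 14
python3 - <<'E'
from h import *
p,d=grab_frame("top");np.savez("pics/top14.npz",p=p,d=d)
cv2.imwrite("pics/top14.png",p[:,:,::-1])
cv2.imwrite("pics/top14z.png",cv2.resize(p[140:260,225:385,::-1],None,fx=5,fy=5,interpolation=cv2.INTER_CUBIC))
E
```

```text
time_s: 16.9
ee_pos: [513.9, -105.4, 177.1]
eef_rot: [-0.0, 0.611, 0.791, 0.001]
force: [0.5, -0.8, 0.0]
opening: 20.1
time_s: 17.9
ee_pos: [568.0, -314.3, 227.1]
eef_rot: [-0.0, 0.612, 0.791, 0.001]
force: [1.1, 0.3, 0.0]
opening: 20.1
17.9 [1.15 0.28 0.03] [ 568.  -314.3  227.1]
218 med [504.5 -20.8  88.4] u5,95 [39.8 57.  71.9] v [ 1.4 54.3] tcp uv -244.4 34.7
```

View pics/top14z.png

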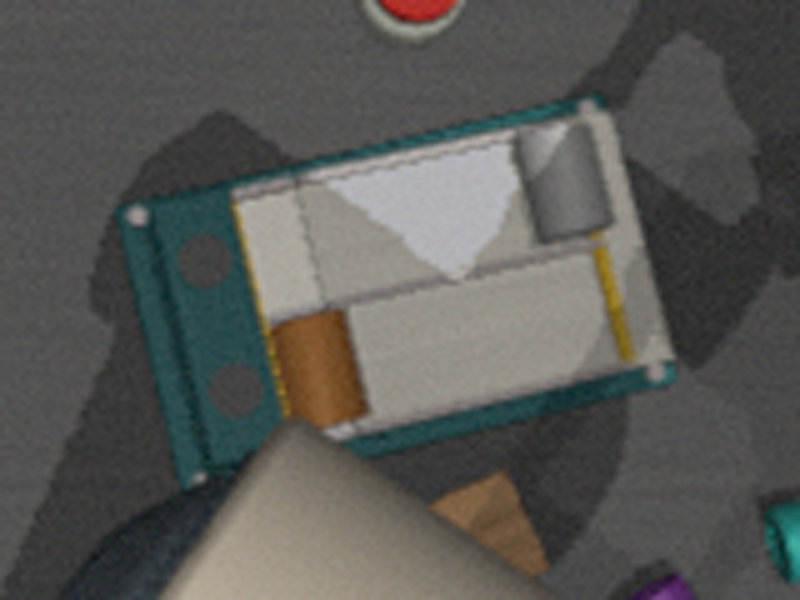

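View pics/scene14.png

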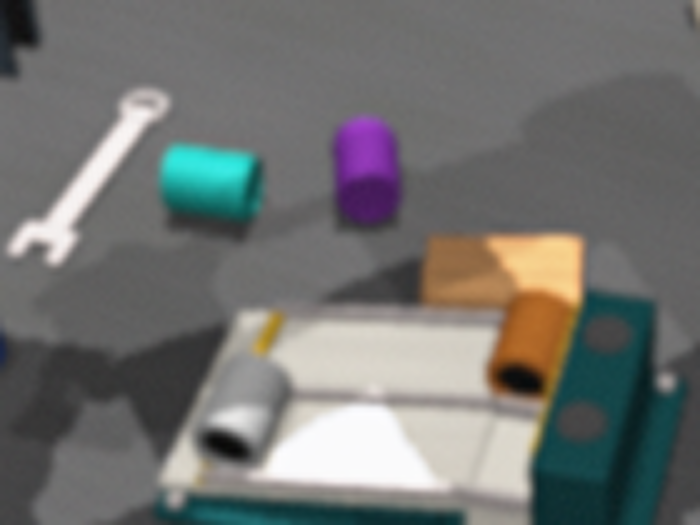

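The bronze sleeve is seated against the stop: top zoom (322,370), touching the stop's yellow line. Steel and bystanders are at their original pixels, and the arm is clear. I'm handing the job in.

```bash
python3 -c "
from cell import manip
print(manip.close_job())"
```

```text
the job is handed in; nothing more can be done
None
```

The bronze sleeve is home in seat_a, the seat of the +y lane, and the job is handed in at about 18 s. I pushed it up from behind with the fingertips 20 mm apart, at 8–16 mm/s. The fingers followed the slope and eased off over the crest; then I backed away and lifted clear.

**Contact on the way up:** in every check, the distance from fingers to sleeve held steady to about 2 mm, so it never ran loose or rolled back. The forces I read were about 1–2.5 N.

**Seating:** past the crest the sleeve dropped about 2.5 mm in the depth reading and rolled the last 4 mm or so ahead of the fingers to the stop. I did not press it further. After I withdrew it had not moved, and both views show it touching the yellow line at the stop.

**Other objects:** the steel sleeve, offcut and grease jar looked unmoved in the close-up of the top view, though the arm hid part of the offcut there. The wrench and both look-alikes looked unmoved in the scene close-up. I did not recheck the hammer, oil bottle or brass weight, which lay outside those close-ups; the arm never came near the hammer or weight, and passed well clear of the oil bottle.

**Disagreement:** the two cameras placed the stand about 5 mm apart along the uphill direction. I used a compromise and took the true contact point from where the sleeve began to move.

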